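# Lay the mould insert on its back against the stop

### The arm

A 6-joint arm with a two-finger parallel gripper is mounted at the origin on the work surface. World frame = base frame: x ahead of the robot, y to its left, z up, the work surface at z = 0. Lengths are in m, angles in degrees, forces in N, time in s.
With the tool pointing down it reaches from about 0.25 to 0.725 m from the base axis. Payload 9.7 kg.
Tool frame: the origin (TCP) lies at the very end of the fingers, on their centre line; the grasp point (between the pads) lies 19 mm behind it; x points along the fingers, z is the direction in which the jaws open and shut, and the axes are right-handed (so a half turn about x gives the same grasp; the last joint's range is limited). The gripper opens to 85 mm and grips with 20 to 120 N. Pads are 22 mm wide; open, the fingers measure 114 mm over their backs; the gripper's body (76 mm by 85 mm) begins 54 mm behind the grasp point. The pads swing forward as they close: fully open they stand 13 mm farther back than shut.
Start: joints at [-72.594, 4.979, 10.078, 95.1, 0, 90], TCP at [0.165, -0.525, 0.231] pointing down, gripper open.
Joint ranges: [-179.16, 179.16], [-48.56, 103.87], [-65.8, 70.77], [-126.05, 130.52], [-82.76, 87.17], [-180, 180]. Speed limits (degrees/s): [127.2, 127.2, 147.25, 180, 180, 180].

### API

Orientations are given as [roll, pitch, yaw] about the fixed x, y, z axes, in that order (R = Rz(yaw) Ry(pitch) Rx(roll)).
In Python, from workcell import sensors, vision, job_done gives the robot as it stands.
- The arm moves only by the tool carry_out, never from a script. Its argument "increments" is a list of rows, each a list of 7 numbers: the turn, a rotation vector about the tool's x, y, z in degrees, then the shift along the tool's x, y, z in mm, then the opening in per cent of the stroke, from 0 (shut) to 100 (fully open). A call has 1 to 12 rows; each row shifts and turns the commanded pose from where the row before left it, along the tool's axes as they then stand; what a row does not reach is not made up. A row lasts 1/8 s, in which the tool goes at most 62.5 mm and 10.7 degrees, less where a joint would pass 70% of its speed; a pose out of reach is approached as far as the arm can. A call is refused whole if a number of a shift passes 62.5 or a number of a turn 10.7, either way. A call with a gripper value outside its range is refused whole. The fingers move at their own pace and stop on an object; "squeeze" is the grip in N (left out, the last holds). Time passes only in rows, so rows that do not move let the fingers close. It gives the time, the measured TCP pose, the force and the opening at its end, in the units of the state.
- sensors.get_obs(): the state, without advancing time (a new reading comes with each control period).
- vision.camera(name): name is "scene" or "top"; returns the picture (400x640x3 uint8, red, green, blue); there is no depth.
- vision.calibration(name): a dict with "camera_matrix" (3x3 intrinsics, pixels), "extrinsics" (4x4, takes a point from world to camera coordinates). Camera axes: x right, y up, looking along -z (the intrinsics and any distortion apply to the point x, -y, -z); pixel columns grow to the right and rows downward; lengths in m; the calibration is good to about 2 mm. A picture is of the moment at which its call begins. calibration takes no time and is no camera call.
- job_done(): hands the job in, once; it reports no verdict.
The state is a dict: "time": time; "q": joint angles; "qd": joint speeds; "joint_efforts": joint torques, N m; "ee_pos": TCP position; "tcp_rot": TCP orientation; "wrist_force": force on the tool from outside, world axes, zero at the start; "torque": the same for the moment, N m; "opening": finger opening in m.
Only numpy, scipy, OpenCV 4.12 (cv2) and the standard library are available. Lean on these libraries where they do the work, as an engineer would, in place of code of your own. Each camera call takes 0.05 s, during which the arm holds its last target.

### The job

On the cork board, push against the top of the standing aluminium mould insert so that it tips over away from its cavity side, towards the steel stop bar, and comes to lie on its back with the cavity facing up. Then push it gently along the board until its end sits flush against the stop bar. Only push with the fingers: do not squeeze it or pick it up, and leave the dark graphite electrode beside it standing where it is and the other things around the board undisturbed.

Things in the scene. Friction and masses are not known exactly. Their poses are not given: they have to be found in the camera images.
- insert: Loose silvery aluminium block, about 0.6 kg; standing it is 110 mm tall (z), 56 wide (y), 44 deep (x). Origin: centre of the underside it starts on. x points from the cavity face to the flat back and starts within 0.2 rad of the board's x, cavity towards the robot. The cavity is a pocket 38 mm wide, 14 deep, at 26 to 84 mm height; the face is solid above and below it. Slides on the cork with 2 to 12 N.
- insert_top (a point): Centre of the insert's top end face (110 mm from its origin along its z), the end that must finally sit against the stop bar. Same axes as the insert.
- insert_heel (a point): Middle of the insert's lower back edge (22 mm from its origin along its x), about which it tips and which stays down on the board. Pushed near its top with 1 to 3 N along its x the insert tips, falls by itself once it leans more than 0.4 rad, and then lies 44 mm high with its z level and its -x face up. Same axes as the insert.
- board: Fixed plywood board with a brown cork face, 300 mm along its x, 280 mm along its y, 12 mm thick; origin at the centre of its underside, on the bench. Its x axis points away from the robot, towards the stop bar. The insert and the electrode stand on its near half, about 140 mm apart side by side.
- stop_face (a point): Middle of the near face of the fixed steel stop bar that runs along the board's whole width (along its y). This face is 115 mm from the board's origin along the board's x and looks along -x; the bar is 20 mm high above the cork and 16 mm thick. Same axes as the board.
- electrode: Loose graphite electrode, to be left standing: dark grey stepped block 36 mm square on a 44 mm square steel holder, 100 mm tall overall, on the board beside the insert, on either side of it. Origin: centre of its underside.
- can: Loose red bottle with white cap, 52 mm in diameter and 160 mm tall, standing on the bench to the left of the board. Origin: centre of its underside.
- bushing: Loose steel guide bushing (short tube), 42 mm in diameter, 40 mm tall, standing on the bench to the left of the board. Origin: centre of its underside.
- pillar: Loose steel guide pillar, 38 mm foot, 28 mm shaft, 90 mm tall, standing on the bench to the right of the board. Origin: centre of its underside.
- wrench: Loose steel wrench, 150 mm long, lying flat on the bench to the right of the board. Origin: underside, middle.
Mind the look-alikes: they are no part of the job. What is shaped like the insert but blue or purple is not meant.

How it is judged (in metres and radians):
On the way, in this order (a step that is already met when the one before it is completed fails the run):
1. the insert has been tipped over and lies at rest on its back on the board, cavity up (angle between insert's own x axis and vertical above 3.05 rad and z of each of insert_top, insert in the frame of board below 0.042 m and x of insert_top in the frame of stop_face below 0.006 m and x of insert in the frame of board above -0.15 m and y of insert in the frame of board between -0.14 and 0.14 m and linear speed of insert below 0.02 m/s and angular speed of insert below 0.2 rad/s), for 0.2 s.
2. the lying insert has been pushed along until its end is flush against the stop bar (angle between insert's own x axis and vertical above 3.05 rad and z of each of insert_top, insert in the frame of board below 0.042 m and x of insert_top in the frame of stop_face between -0.005 and 0.006 m and x of insert in the frame of board above -0.15 m and y of insert in the frame of board between -0.14 and 0.14 m and angle between the z axis of insert and the x axis of board, either way round below 0.07 rad), for 0.2 s.
At the end, for the whole second after the job is handed in: The insert lies at rest flat on its back on the board, cavity up (within 0.09 rad), its top end within 5 mm of the stop bar's face and its length square to the bar within 0.07 rad; the electrode still stands within 12 mm of where it was (all of step 2 and linear speed of each of insert, electrode below 0.02 m/s and angular speed of insert below 0.2 rad/s and not (distance of electrode from where it was at the start of the episode above 0.012 m or angle between electrode's own z axis and vertical above 0.25 rad)); the robot touches nothing.
It fails at once if the insert is lifted off the board or tipped the wrong way (its lower back edge rises more than 15 mm off the cork) (z of insert_heel in the frame of board above 0.027 m).
It fails at once if the insert is squeezed or rammed (more than 40 N between fingers and insert) (contact force between the fingers and insert above 40 N).
It fails at once if the graphite electrode is moved more than 12 mm or tipped (distance of electrode from where it was at the start of the episode above 0.012 m or angle between electrode's own z axis and vertical above 0.25 rad).
It fails at once if another thing beside the board is moved more than 15 mm (distance of any of can, bushing, pillar, wrench from where it was at the start of the episode above 0.015 m).
It also fails if it takes over 48 s, if anything falls off the work surface, if the arm or the gripper's body presses on something with over 40 N, if the wrist force passes 120 N, or if a joint passes its speed limit or range.

## Working session

There is one attempt and no reset: what is moved stays moved. The work goes in short steps, Python scripts to look and compute and a tool call to move; the robot and the scene stay as the last step left them, time stands still between calls to the robot, and variables do not carry over. Pictures are saved under pics/ and viewed, and the job is handed in when it is done.

Besides the shell and the picture viewer there is one more tool, called after "Emit:" as name(argument=value, ...), one argument or row to a line, values as JSON. carry_out: Moves the arm, as the interface text tells. Its arguments: {"type":"object","properties":{"increments":{"type":"array"},"squeeze":{"type":"number"}},"required":["increments"]}

```bash
mkdir -p pics; ls
python3 - <<'E'
from workcell import sensors, vision
import cv2,numpy as np
print(sensors.get_obs())
for n in("scene","top"):
    im=vision.camera(n); cv2.imwrite(f"pics/{n}0.png",im[:,:,::-1])
    c=vision.calibration(n); print(n,{k:np.round(v,4).tolist() if not isinstance(v,str) else v for k,v in c.items()})
E
```

```text
pics
{'time': 0.0, 'q': array([-7.25947441e+01,  5.01079525e+00,  1.00334233e+01,  9.50982783e+01,
       -1.05854398e-03,  9.00008626e+01]), 'qd': array([-0.11593872,  0.02388489,  0.09200592,  0.01946512, -0.02500859,
       -0.05587083]), 'joint_efforts': array([-1.44079437e-03, -5.20392323e+01,  4.64796066e+01,  1.66853325e-02,
       -6.60694172e-05, -2.81982757e-06]), 'ee_pos': array([ 0.16444781, -0.52460257,  0.23057675]), 'tcp_rot': array([-179.19747308,   89.92434234,  108.20692093]), 'wrist_force': array([ 0.49209965, -0.12272658, -0.66602977]), 'torque': array([-0.00463126,  0.02768242,  0.00654967]), 'opening': 0.08539405103672486}
scene {'camera_matrix': [[490.0514, 0.0, 317.619], [0.0, 490.0514, 196.8134], [0.0, 0.0, 1.0]], 'extrinsics': [[-0.9135, 0.4068, -0.0016, 0.5301], [-0.3439, -0.7702, 0.5372, 0.1822], [0.2173, 0.4913, 0.8434, -1.2376], [0.0, 0.0, 0.0, 1.0]]}
top {'camera_matrix': [[396.7615, 0.0, 318.3137], [0.0, 396.7615, 194.8111], [0.0, 0.0, 1.0]], 'extrinsics': [[0.0831, -0.9965, -0.0054, 0.0187], [0.9754, 0.0802, 0.2053, -0.574], [-0.2042, -0.0224, 0.9787, -0.8326], [0.0, 0.0, 0.0, 1.0]]}
```

View pics/scene0.png

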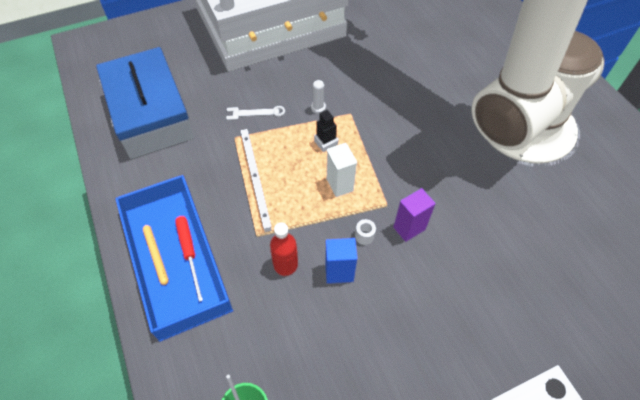

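View pics/top0.png

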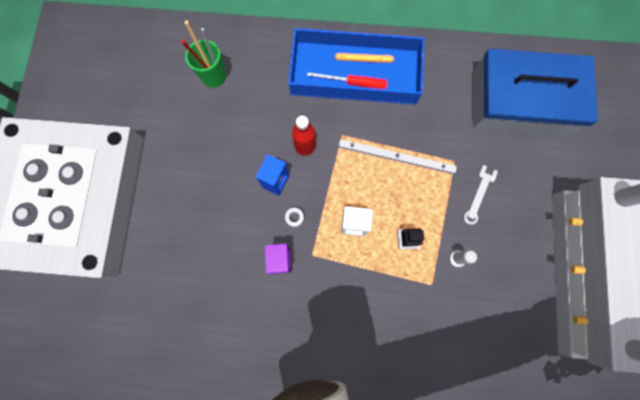

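The scene view shows the silver block standing on the cork at about (341,170); in the top view it is at about (357,220). The look-alikes are the blue block (scene 341,261; top 272,174) and the purple block (scene 414,214; top 278,258), both off the board and the wrong colour. The insert is therefore the silver block. The electrode is at top (411,238), on its right. I'll confirm this in an enlarged crop.

```bash
cat > h.py <<'E'
import numpy as np,cv2
from workcell import sensors,vision
CAL={n:vision.calibration(n) for n in("scene","top")}
def ray(n,uv):
    K=np.array(CAL[n]["camera_matrix"]);T=np.array(CAL[n]["extrinsics"])
    a=np.linalg.inv(K)@[uv[0],uv[1],1.]; d=np.array([a[0],-a[1],-1.])
    R=T[:3,:3]; return -R.T@T[:3,3], R.T@d
def onz(n,uv,z):
    o,d=ray(n,uv); return o+d*(z-o[2])/d[2]
def proj(n,p):
    K=np.array(CAL[n]["camera_matrix"]);T=np.array(CAL[n]["extrinsics"])
    c=T[:3,:3]@p+T[:3,3]; q=K@[c[0],-c[1],-c[2]]; return q[:2]/q[2]
E
python3 - <<'E'
import cv2,numpy as np
from h import *
a=cv2.imread("pics/scene0.png")[100:240,225:395]; b=cv2.imread("pics/top0.png")[125:295,300:470]
a=cv2.resize(a,None,fx=4.5,fy=4,interpolation=3);b=cv2.resize(b,None,fx=3.5,fy=3.5,interpolation=3)
cv2.imwrite("pics/c1.png",cv2.resize(cv2.imread("pics/scene0.png")[100:240,225:395],None,fx=4,fy=4,interpolation=3));cv2.imwrite("pics/c2.png",b)
# board mask, top
im=cv2.imread("pics/top0.png");h=cv2.cvtColor(im,cv2.COLOR_BGR2HSV)
m=cv2.inRange(h,(5,60,80),(25,255,255));m[:130]=0;m[290:]=0;m[:,:300]=0;m[:,470:]=0
p=np.column_stack(np.nonzero(m)[::-1]).astype(np.int32)
hull=cv2.convexHull(p); ap=cv2.approxPolyDP(hull,6,True)[:,0]
print(ap, [onz("top",q,.012).round(4).tolist() for q in ap])
E
```

```text
[[454 161]
 [431 284]
 [312 255]
 [342 135]] [[0.6902, -0.2518, 0.012], [0.396, -0.2039, 0.012], [0.4384, 0.0699, 0.012], [0.7343, 0.0218, 0.012]]
```

View pics/c1.png

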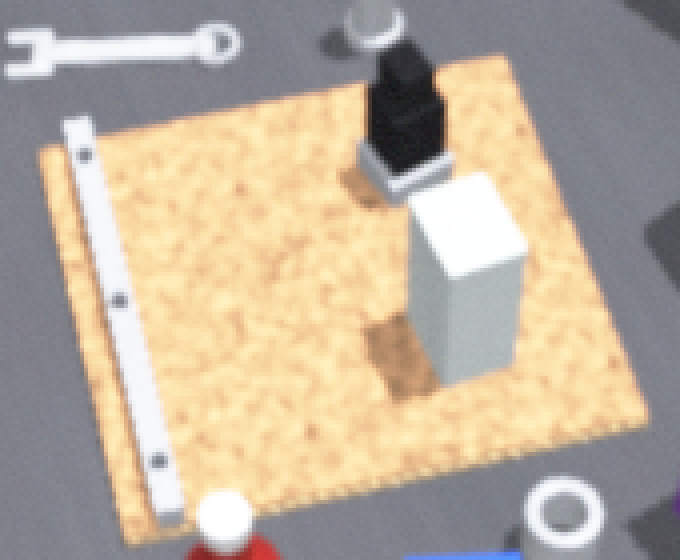

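View pics/c2.png

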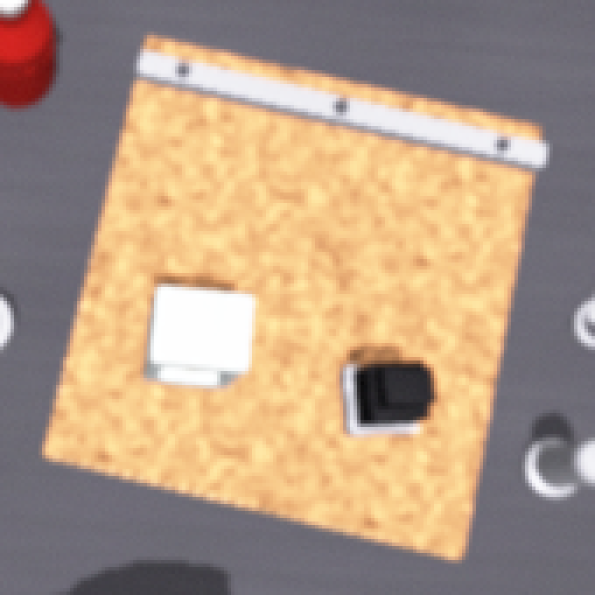

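Run:
```python
import cv2,numpy as np
from h import *
for n,box in(("top",(335,385,195,245)),("scene",(322,362,138,175))):
    im=cv2.imread(f"pics/{n}0.png");g=im.min(2);m=np.zeros_like(g);x0,x1,y0,y1=box
    m[y0:y1,x0:x1]=(g[y0:y1,x0:x1]>(225 if n=="top" else 215))*255
    k,l,s,c=cv2.connectedComponentsWithStats(m);i=1+s[1:,4].argmax()
    ct=max(cv2.findContours((l==i).astype(np.uint8),0,1)[0],key=cv2.contourArea)
    w=np.array([onz(n,q,.122)[:2] for q in ct[:,0]],np.float32)
    r=cv2.minAreaRect(w); print(n,s[i],r,cv2.boxPoints(r).round(4).tolist())
# manual
for n,off,sc,P in(("top",(300,125),3.5,[(156,283),(255,294),(250,378),(148,367)]),("scene",(225,100),4,[(408,195),(487,175),(527,247),(457,278)])):
    W=np.array([onz(n,((u+.5)/sc+off[0]-.5,(v+.5)/sc+off[1]-.5),.122)[:2] for u,v in P]);print(n,W.round(4).tolist(),W.mean(0))
# electrode top
def c2(u,v):return ((u+.5)/3.5+300-.5,(v+.5)/3.5+125-.5)
print("el", onz("top",c2(408,383),.112))
print("pocketedge/base left bottom", [onz("top",c2(*p),.012) for p in((147,380),(345,432),(415,432),(345,364))])
def c1(u,v):return ((u+.5)/4+225-.5,(v+.5)/4+100-.5)
print("insert bottom scene",[onz("scene",c1(*p),.012) for p in((445,385),(515,362))])
# bar near face top edge z=.032
print("bar",[onz("top",c2(*p),.032) for p in((136,74),(547,167))],[onz("scene",c1(*p),.032) for p in((92,117),(184,512))])
print("board scene",[onz("scene",c1(*p),.012) for p in((40,150),(507,55),(650,425),(128,545))])
```

```text
top [343 207  30  28 690] ((0.5091984868049622, -0.019702311605215073), (0.05776526406407356, 0.055649284273386), 88.88764953613281) [[0.48080000281333923, -0.04800000041723251], [0.5364999771118164, -0.04910000041127205], [0.5375999808311462, 0.00860000029206276], [0.48190000653266907, 0.009700000286102295]]
scene [327 143  30  26 494] ((0.5152067542076111, -0.02188427560031414), (0.059802860021591187, 0.046568285673856735), 89.06804656982422) [[0.49140000343322754, -0.05139999836683273], [0.5379999876022339, -0.05220000073313713], [0.5389999747276306, 0.007600000128149986], [0.49239999055862427, 0.00839999970048666]]
top [[0.5393, 0.0092], [0.5375, -0.0496], [0.4875, -0.0495], [0.4891, 0.0104]] [ 0.51335207 -0.01989057]
scene [[0.536, -0.0517], [0.4917, -0.0467], [0.4935, 0.005], [0.5355, 0.0081]] [ 0.51416481 -0.02133557]
el [ 0.49350009 -0.14380188  0.112     ]
pocketedge/base left bottom [array([0.49402554, 0.00556732, 0.012     ]), array([ 0.47058447, -0.12672243,  0.012     ]), array([ 0.47439151, -0.1725815 ,  0.012     ]), array([ 0.5155148 , -0.12483685,  0.012     ])]
insert bottom scene [array([0.53616685, 0.00270669, 0.012     ]), array([0.49309604, 0.0048858 , 0.012     ])]
bar [array([0.69905911, 0.0287251 , 0.032     ]), array([ 0.6562771 , -0.25019746,  0.032     ])] [array([ 0.65573497, -0.2482106 ,  0.032     ]), array([0.7030625 , 0.03005238, 0.032     ])]
board scene [array([ 0.69021996, -0.25343315,  0.012     ]), array([ 0.39468112, -0.20617113,  0.012     ]), array([0.44286386, 0.07342458, 0.012     ]), array([0.7354137 , 0.02569806, 0.012     ])]
```

The crop confirms it. The top view shows the silver block with its pocket on the robot side, yaw about -1°, top centre about (0.514, -0.021). The board centre is about (0.565, -0.091) with yaw -9.2°, and the electrode is about (0.493, -0.148). I'll swing over at height, turn the tool and part-close the fingers.

Emit:
carry_out(
  increments=[
    [9.5, 0, 0, 0, 0, 0, 30],
    [9.5, 0, 0, 0, 0, 0, 30],
    [0, 0, 0, 0, 27, -50, 30],
    [0, 0, 0, 0, 27, -50, 30],
    [0, 0, 0, 0, 27, -50, 30],
    [0, 0, 0, 0, 27, -50, 30],
    [0, 0, 0, 0, 27, -50, 30],
    [0, 0, 0, 0, 27, -50, 30],
    [0, 0, 0, 0, 27, -50, 30],
    [0, 0, 0, 0, 27, -50, 30],
    [0, 0, 0, 0, 27, -50, 30],
    [0, 0, 0, 0, 27, -50, 30],
  ],
)

```text
time: 1.6
ee_pos: [0.4489, -0.0307, 0.2311]
tcp_rot: [38.1, 90.0, -53.4]
wrist_force: [1.5, -0.3, -0.4]
opening: 0.0262
```

Emit:
carry_out(
  increments=[
    [0, 0, 0, 0, 0, 0, 30],
    [0, 0, 0, 0, 0, 0, 30],
  ],
)

```text
time: 1.85
ee_pos: [0.448, -0.0325, 0.231]
tcp_rot: [-76.0, 89.9, -167.6]
wrist_force: [0.4, -0.1, -0.6]
opening: 0.0256
```

Emit:
carry_out(
  increments=[
    [0, 0, 0, 25, 0, -6, 30],
    [0, 0, 0, 25, 0, -6, 30],
    [0, 0, 0, 25, 0, 0, 30],
    [0, 0, 0, 25, 0, 0, 30],
    [0, 0, 0, 25, 0, 0, 30],
    [0, 0, 0, 0, 0, 0, 30],
    [0, 0, 0, 0, 0, 0, 30],
  ],
)

```text
time: 2.72
ee_pos: [0.4488, -0.0213, 0.1074]
tcp_rot: [85.8, 89.9, -5.9]
wrist_force: [-0.2, -0.0, 0.3]
opening: 0.0255
```

Run:
```python
import cv2
from h import *
a=vision.camera("scene")[:,:,::-1];b=vision.camera("top")[:,:,::-1]
cv2.imwrite("pics/s1.png",a);cv2.imwrite("pics/t1.png",b)
o=np.hstack([cv2.resize(a[80:240,260:460],(400,320),interpolation=3),cv2.resize(b[150:310,300:500],(400,320),interpolation=3)])
cv2.imwrite("pics/d1.png",o)
```

```text
(no output)
```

View pics/d1.png

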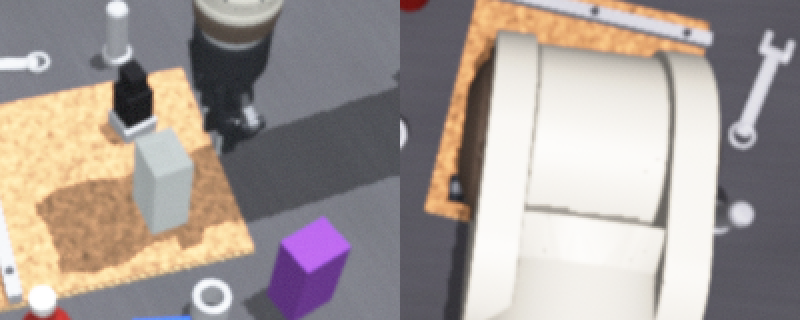

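The scene view shows the insert still standing, with the fingers behind it on the robot side. Advancing slowly.

Emit:
carry_out(
  increments=[
    [0, 0, 0, 0, 7, 0, 30],
    [0, 0, 0, 0, 7, 0, 30],
    [0, 0, 0, 0, 6, 0, 30],
    [0, 0, 0, 0, 4, 0, 30],
    [0, 0, 0, 0, 4, 0, 30],
    [0, 0, 0, 0, 4, 0, 30],
    [0, 0, 0, 0, 4, 0, 30],
    [0, 0, 0, 0, 4, 0, 30],
    [0, 0, 0, 0, 4, 0, 30],
    [0, 0, 0, 0, 4, 0, 30],
  ],
)

```text
time: 4.08
ee_pos: [0.497, -0.0219, 0.1063]
tcp_rot: [81.8, 90.0, -9.8]
wrist_force: [-1.4, 0.4, 0.8]
opening: 0.0261
```

Run:
```python
import cv2
from h import *
a=vision.camera("scene")[:,:,::-1]
cv2.imwrite("pics/d2.png",cv2.resize(a[80:240,220:460],None,fx=3,fy=3,interpolation=3))
```

```text
(no output)
```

View pics/d2.png

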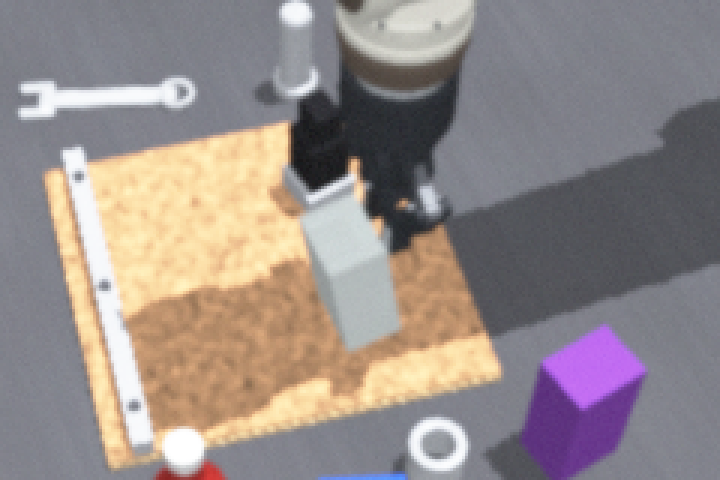

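The insert is leaning towards the bar and pivoting on its heel, with a push force of about 1.4 N. Continuing past balance.

Emit:
carry_out(
  increments=[
    [0, 0, 0, 0, 4, 0, 30],
    [0, 0, 0, 0, 4, 0, 30],
    [0, 0, 0, 0, 4, 0, 30],
    [0, 0, 0, 0, 4, 0, 30],
    [0, 0, 0, 0, 4, 0, 30],
    [0, 0, 0, 0, 4, 0, 30],
    [0, 0, 0, 0, 4, 0, 30],
    [0, 0, 0, 0, 0, 0, 30],
    [0, 0, 0, 0, 0, 0, 30],
    [0, 0, 0, 0, 0, 0, 30],
    [0, 0, 0, 0, 0, 0, 30],
  ],
)

```text
time: 5.5
ee_pos: [0.5246, -0.0226, 0.1063]
tcp_rot: [48.1, 90.0, -43.5]
wrist_force: [-0.8, 0.9, -1.0]
opening: 0.0261
```

Run:
```python
import cv2
from h import *
a=vision.camera("scene")[:,:,::-1]
cv2.imwrite("pics/d3.png",cv2.resize(a[80:240,220:460],None,fx=3,fy=3,interpolation=3))
```

```text
(no output)
```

View pics/d3.png

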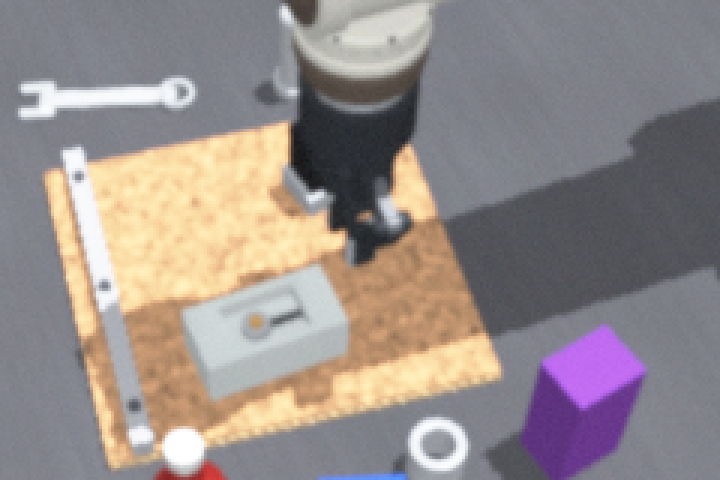

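It now lies on its back with the cavity up, short of the bar and slightly skewed. I'll measure the top-face corners at z = 0.056: (181,312), (320,265), (348,318) and (206,366).

Run:
```python
from h import *
def c(u,v):return ((u+.5)/3+220-.5,(v+.5)/3+80-.5)
W=np.array([onz("scene",c(*p),.056)[:2] for p in((181,312),(320,265),(348,318),(206,366))])
print(W.round(4).tolist())
f=(W[0]+W[3])/2;n=(W[1]+W[2])/2;d=f-n
print("far",f,"near",n,"len",np.linalg.norm(d),"yaw",np.degrees(np.arctan2(d[1],d[0])))
S=np.array([.678,-.1095]);by=np.radians(-9.2);bx=np.array([np.cos(by),np.sin(by)])
print("gap",[(S-w)@bx for w in(W[0],W[3],f)])
```

```text
[[0.6477, -0.0511], [0.5373, -0.0481], [0.5385, 0.0035], [0.6486, -0.0005]]
far [ 0.64813724 -0.0258111 ] near [ 0.53790831 -0.02233353] len 0.1102837713914454 yaw -1.8070008365573669
gap [np.float64(0.03924489619579888), np.float64(0.04647288719713186), np.float64(0.04285889169646542)]
```

Emit:
carry_out(
  increments=[
    [0, 0, 0, 0, -14, -2, 30],
    [0, 0, 0, 0, -14, -3, 30],
    [7.5, 0, 0, 0, -14, -3, 30],
    [0, 0, 0, 20, 0, 0, 30],
    [0, 0, 0, 20, 0, 0, 30],
    [0, 0, 0, 20, 0, 0, 30],
    [0, 0, 0, 14, 0, 0, 30],
    [0, 0, 0, 6, 0, 0, 30],
    [0, 0, 0, 0, 0, 0, 30],
    [0, 0, 0, 0, 0, 0, 30],
  ],
)

```text
time: 6.8
ee_pos: [0.4795, -0.0462, 0.027]
tcp_rot: [179.1, 88.5, 82.7]
wrist_force: [-0.0, 0.6, -0.5]
opening: 0.0255
```

Run:
```python
import cv2
from h import *
print(sensors.get_obs()["wrist_force"])
a=vision.camera("scene")[:,:,::-1]
cv2.imwrite("pics/d4.png",cv2.resize(a[80:240,220:460],None,fx=3,fy=3,interpolation=3))
```

```text
[-0.02967599  0.64822167 -0.50287263]
```

View pics/d4.png

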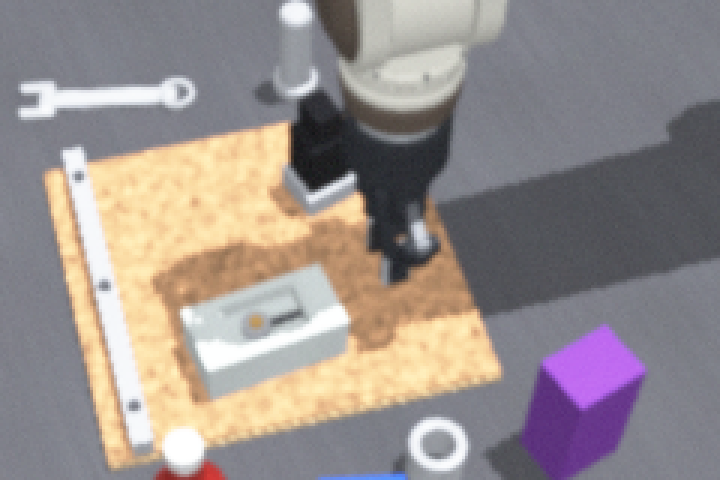

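Run:
```python
from h import *
o=sensors.get_obs();print(o["q"].round(2),o["qd"].round(2),o["joint_efforts"].round(2),o["ee_pos"],o["tcp_rot"],o["torque"])
from scipy.spatial.transform import Rotation as R
print(R.from_euler("xyz",o["tcp_rot"],degrees=True).as_matrix().round(3))
```

```text
[ -6.39  -3.25 -20.93  72.29   1.5  179.99] [ 0.06  0.06 -0.11 -0.1   0.05 -0.01] [ 2.000e-02 -4.201e+01  4.551e+01  1.000e-02  9.000e-02  0.000e+00] [ 0.47949803 -0.04616862  0.02701943] [178.9499776   88.4969071   82.57288566] [-0.05017302  0.0339016   0.01457853]
[[ 0.003  0.994 -0.111]
 [ 0.026 -0.111 -0.993]
 [-1.     0.    -0.026]]
```

Emit:
carry_out(
  increments=[
    [0, 0, 0, 0, 0, -8, 30],
    [0, 0, 0, 0, 0, -8, 30],
    [0, 0, 0, 0, 0, -8, 30],
    [0, 0, 0, 0, 0, 0, 30],
  ],
)

```text
time: 7.35
ee_pos: [0.4804, -0.0348, 0.027]
tcp_rot: [-179.0, 87.9, 85.7]
wrist_force: [-0.4, -0.8, -0.5]
opening: 0.0257
```

Run:
```python
from h import *
o=sensors.get_obs();print(o["q"].round(2),o["qd"].round(2),o["joint_efforts"].round(2),o["ee_pos"],o["tcp_rot"],o["torque"])
from scipy.spatial.transform import Rotation as R
print(R.from_euler("xyz",o["tcp_rot"],degrees=True).as_matrix().round(3))
```

```text
[ -5.37  -3.2  -20.89  72.34   2.06 179.99] [-0.25 -0.04  0.01  0.   -0.2   0.01] [ 1.600e-01 -4.221e+01  4.577e+01  1.000e-02  1.700e-01 -0.000e+00] [ 0.48035017 -0.03482373  0.02704125] [-178.99684831   87.93913996   85.65123199] [-0.05560419  0.02956666  0.00935948]
[[ 0.003  0.996 -0.093]
 [ 0.036 -0.093 -0.995]
 [-0.999 -0.001 -0.036]]
```

The last joint is at its 180° limit. I'll raise a bit and give the tool a half turn the other way, since the jaws are symmetric.

Emit:
carry_out(
  increments=[
    [0, 0, 0, -20, 0, 0, 30],
    [0, 0, 0, -20, 0, 0, 30],
    [-10, 0, 0, 0, 0, 0, 30],
    [-10, 0, 0, 0, 0, 0, 30],
    [-10, 0, 0, 0, 0, 0, 30],
    [-10, 0, 0, 0, 0, 0, 30],
    [-10, 0, 0, 0, 0, 0, 30],
    [-10, 0, 0, 0, 0, 0, 30],
    [-10, 0, 0, 0, 0, 0, 30],
    [-10, 0, 0, 0, 0, 0, 30],
    [-10, 0, 0, 0, 0, 0, 30],
  ],
)

```text
time: 8.72
ee_pos: [0.4802, -0.0365, 0.067]
tcp_rot: [90.8, 87.9, 85.7]
wrist_force: [-0.2, 0.9, 0.2]
opening: 0.0253
```

Emit:
carry_out(
  increments=[
    [-10, 0, 0, 0, 0, 0, 30],
    [-10, 0, 0, 0, 0, 0, 30],
    [-10, 0, 0, 0, 0, 0, 30],
    [-10, 0, 0, 0, 0, 0, 30],
    [-10, 0, 0, 0, 0, 0, 30],
    [-10, 0, 0, 0, 0, 0, 30],
    [-10, 0, 0, 0, 0, 0, 30],
    [-10, 0, 0, 0, 0, 0, 30],
    [0, 0, 0, 0, 0, 0, 30],
    [0, 0, 0, 0, 0, 0, 30],
  ],
)

```text
time: 9.98
ee_pos: [0.4802, -0.0365, 0.067]
tcp_rot: [11.2, 87.9, 85.6]
wrist_force: [-0.6, -0.3, -0.4]
opening: 0.0253
```

```bash
cat > st.py <<'E'
from h import *
o=sensors.get_obs();print(o["q"].round(2),o["ee_pos"],o["wrist_force"].round(1))
from scipy.spatial.transform import Rotation as R
M=R.from_euler("xyz",o["tcp_rot"],degrees=True).as_matrix();print(M.round(3))
print("yaw of -tool y",np.degrees(np.arctan2(-M[1,1],-M[0,1])))
# needed turn: to down with -y along board x
by=np.radians(-9.2);y=-np.array([np.cos(by),np.sin(by),0]);x=np.array([0,0,-1.]);T=np.column_stack([x,y,np.cross(x,y)])
rv=R.from_matrix(M.T@T).as_rotvec(degrees=True);print("turn",rv.round(2))
tgt=np.array([.483,-.013,.024]);print("shift before turn axes",(M.T@(tgt-o["ee_pos"])*1000).round(1),"after-turn axes",(T.T@(tgt-o["ee_pos"])*1000).round(1))
E
python3 st.py
```

```text
[ -5.56  -4.32 -17.46  76.9    2.05  10.03] [ 0.48018934 -0.03649427  0.0669976 ] [-0.6 -0.3 -0.4]
[[ 0.003 -0.963  0.269]
 [ 0.036  0.269  0.963]
 [-0.999  0.007  0.035]]
yaw of -tool y -15.589519071428777
turn [-6.4   2.04 -0.29]
shift before turn axes [43.8  3.3 21.9] after-turn axes [43.   1.  23.6]
```

Emit:
carry_out(
  increments=[
    [-6.4, 2.0, -0.3, 0, 0, 0, 30],
    [0, 0, 0, 0, 0, 12, 30],
    [0, 0, 0, 0, 0, 12, 30],
    [0, 0, 0, 15, 0, 0, 30],
    [0, 0, 0, 15, 0, 0, 30],
    [0, 0, 0, 12, 0, 0, 30],
    [0, 0, 0, 0, 0, 0, 30],
    [0, 0, 0, 0, 0, 0, 30],
  ],
)

```text
time: 10.98
ee_pos: [0.4841, -0.0129, 0.0252]
tcp_rot: [-40.7, 89.9, 40.3]
wrist_force: [1.2, -1.0, 0.4]
opening: 0.0257
```

```bash
python3 st.py
```

```text
[-1.550e+00 -2.840e+00 -2.074e+01  7.206e+01  4.000e-02  7.450e+00] [ 0.48408757 -0.01293045  0.0252002 ] [ 1.2 -1.   0.4]
[[ 0.001 -0.988  0.156]
 [ 0.001  0.156  0.988]
 [-1.    -0.001  0.001]]
yaw of -tool y -9.00306459682267
turn [0.2  0.04 0.03]
shift before turn axes [ 1.2  1.1 -0.2] after-turn axes [ 1.2  1.1 -0.2]
```

Emit:
carry_out(
  increments=[
    [0, 0, 0, 0, -7, 0, 30],
    [0, 0, 0, 0, -7, 0, 30],
    [0, 0, 0, 0, -7, 0, 30],
    [0, 0, 0, 0, -7, 0, 30],
    [0, 0, 0, 0, -4, 0, 30],
    [0, 0, 0, 0, -4, 0, 30],
    [0, 0, 0, 0, -4, 0, 30],
    [0, 0, 0, 0, -4, 0, 30],
    [0, 0, 0, 0, -4, 0, 30],
    [0, 0, 0, 0, -4, 0, 30],
    [0, 0, 0, 0, -4, 0, 30],
    [0, 0, 0, 0, -4, 0, 30],
  ],
)

```text
time: 12.48
ee_pos: [0.5422, -0.0217, 0.025]
tcp_rot: [61.1, 89.9, 142.2]
wrist_force: [-7.1, 1.9, 5.0]
opening: 0.0253
```

```bash
cat > pic.py <<'E'
import cv2,sys
from h import *
a=vision.camera("scene")[:,:,::-1]
cv2.imwrite(f"pics/{sys.argv[1]}.png",cv2.resize(a[80:240,220:460],None,fx=3,fy=3,interpolation=3))
E
python3 pic.py d5
```

```text
(no output)
```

View pics/d5.png

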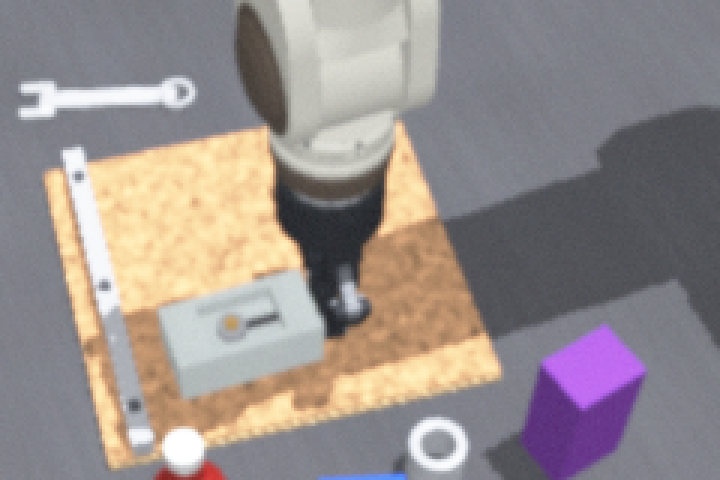

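The insert slides with about 7 N and has nearly squared up. I'll measure the remaining gap from the far corners (158,310) and (182,360).

```bash
cat > gap.py <<'E'
from h import *
import sys
v=list(map(float,sys.argv[1:]))
def c(u,v):return ((u+.5)/3+220-.5,(v+.5)/3+80-.5)
W=np.array([onz("scene",c(*p),.056)[:2] for p in zip(v[::2],v[1::2])])
f=(W[0]+W[3])/2;n=(W[1]+W[2])/2;d=f-n
e=W[3]-W[0]
print(W.round(4).tolist());print("len",np.linalg.norm(d),"yaw",np.degrees(np.arctan2(d[1],d[0])),"endyaw",np.degrees(np.arctan2(-e[0],e[1])))
S=np.array([.678,-.1095]);by=np.radians(-9.2);bx=np.array([np.cos(by),np.sin(by)])
print("gap",[(S-w)@bx for w in(W[0],W[3],f)])
E
python3 gap.py 158 310 295 270 322 318 182 360
```

```text
[[0.6624, -0.0596], [0.5562, -0.0516], [0.5558, -0.0043], [0.6624, -0.0122]]
len 0.10667382573513731 yaw -4.302916402657563 endyaw 0.08676227888247189
gap [np.float64(0.02335626472263182), np.float64(0.03099939163984503), np.float64(0.02717782818123842)]
```

Emit:
carry_out(
  increments=[
    [0, 0, 0, 0, -4, 0, 30],
    [0, 0, 0, 0, -4, 0, 30],
    [0, 0, 0, 0, -4, 0, 30],
    [0, 0, 0, 0, -4, 0, 30],
    [0, 0, 0, 0, -3, 0, 30],
    [0, 0, 0, 0, 0, 0, 30],
  ],
)

```text
time: 13.28
ee_pos: [0.5614, -0.0247, 0.025]
tcp_rot: [48.9, 89.9, 129.9]
wrist_force: [-4.5, 2.2, 2.8]
opening: 0.0256
```

```bash
python3 pic.py d6
```

```text
(no output)
```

View pics/d6.png

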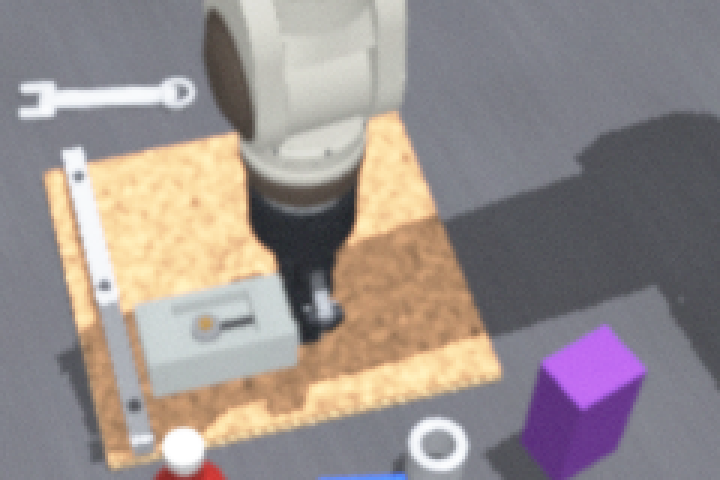

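About 8 mm is left, judging from the TCP and the block length. Creeping up.

Emit:
carry_out(
  increments=[
    [0, 0, 0, 0, -2, 0, 30],
    [0, 0, 0, 0, -2, 0, 30],
    [0, 0, 0, 0, -1, 0, 30],
    [0, 0, 0, 0, -1, 0, 30],
    [0, 0, 0, 0, 0, 0, 30],
  ],
)

```text
time: 13.95
ee_pos: [0.567, -0.0259, 0.025]
tcp_rot: [69.7, 89.9, 150.7]
wrist_force: [-6.3, 0.8, 3.9]
opening: 0.0255
```

Emit:
carry_out(
  increments=[
    [0, 0, 0, 0, -1, 0, 30],
    [0, 0, 0, 0, 0, 0, 30],
  ],
)

```text
time: 14.2
ee_pos: [0.5679, -0.026, 0.025]
tcp_rot: [71.3, 89.9, 152.3]
wrist_force: [-6.6, 1.1, 4.0]
opening: 0.026
```

```bash
python3 pic.py d7; python3 st.py
```

```text
[-2.650e+00  8.690e+00 -8.750e+00  7.266e+01  5.000e-02  6.330e+00] [ 0.56792735 -0.02603504  0.02497329] [-6.8  1.2  3.9]
[[-0.002 -0.988  0.156]
 [ 0.001  0.156  0.988]
 [-1.     0.002  0.001]]
yaw of -tool y -8.976482481069041
turn [ 0.22  0.04 -0.1 ]
shift before turn axes [ 1.1 85.9 -0.4] after-turn axes [ 1.  85.9 -0.7]
```

View pics/d7.png

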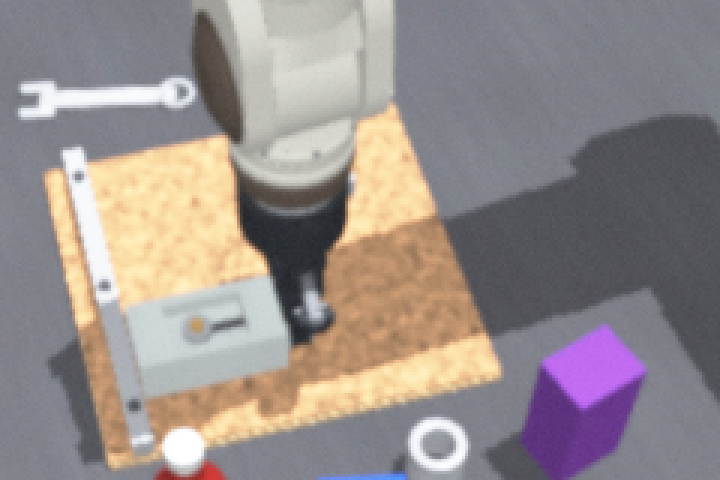

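Emit:
carry_out(
  increments=[
    [0, 0, 0, 0, -1, 0, 30],
    [0, 0, 0, 0, 0, 0, 30],
  ],
)

```text
time: 14.5
ee_pos: [0.5689, -0.0262, 0.025]
tcp_rot: [70.8, 89.9, 151.9]
wrist_force: [-6.7, 1.1, 4.7]
opening: 0.0256
```

Emit:
carry_out(
  increments=[
    [0, 0, 0, 0, -0.5, 0, 30],
    [0, 0, 0, 0, 0, 0, 30],
  ],
)

```text
time: 14.75
ee_pos: [0.5693, -0.0263, 0.025]
tcp_rot: [73.4, 89.9, 154.4]
wrist_force: [-6.8, 0.5, 3.9]
opening: 0.0257
```

Emit:
carry_out(
  increments=[
    [0, 0, 0, 0, -0.5, 0, 30],
    [0, 0, 0, 0, 0, 0, 30],
  ],
)

```text
time: 15.0
ee_pos: [0.5692, -0.0263, 0.025]
tcp_rot: [78.9, 89.8, 160.0]
wrist_force: [-11.0, 1.5, 6.4]
opening: 0.0257
```

The force jumped to 11 N with no motion, so the end has met the bar. One small seating nudge, then retreat and look.

Emit:
carry_out(
  increments=[
    [0, 0, 0, 0, -0.4, 0, 30],
    [0, 0, 0, 0, 0, 0, 30],
  ],
)

```text
time: 15.25
ee_pos: [0.5692, -0.0262, 0.0249]
tcp_rot: [81.6, 89.8, 162.7]
wrist_force: [-12.7, 1.8, 7.7]
opening: 0.0258
```

Emit:
carry_out(
  increments=[
    [0, 0, 0, 0, 4, 0, 30],
    [0, 0, 0, 0, 15, 0, 30],
    [0, 0, 0, 0, 20, 0, 30],
    [0, 0, 0, -25, 20, 0, 30],
    [0, 0, 0, -40, 15, 0, 30],
    [0, 0, 0, -40, 15, 0, 30],
    [0, 0, 0, -40, 15, 0, 30],
    [0, 0, 0, 0, 20, 0, 30],
    [0, 0, 0, 0, 20, 0, 30],
    [0, 0, 0, 0, 0, 0, 30],
  ],
)

```text
time: 16.5
ee_pos: [0.4287, -0.0041, 0.1705]
tcp_rot: [-68.0, 89.9, 13.0]
wrist_force: [0.1, -0.2, -0.1]
opening: 0.0254
```

Emit:
carry_out(
  increments=[
    [0, 0, 0, 0, 0, -45, 30],
    [0, 0, 0, 0, 0, -45, 30],
    [0, 0, 0, 0, 0, -45, 30],
    [0, 0, 0, 0, 0, -45, 30],
    [0, 0, 0, 0, 0, -45, 30],
    [0, 0, 0, 0, 0, -45, 30],
    [0, 0, 0, 0, 0, -45, 30],
    [0, 0, 0, 0, 0, -45, 30],
    [0, 0, 0, 0, 0, 0, 30],
    [0, 0, 0, 0, 0, 0, 30],
  ],
)

```text
time: 17.75
ee_pos: [0.373, -0.3599, 0.1693]
tcp_rot: [-0.1, 89.9, 80.8]
wrist_force: [-0.6, 0.8, -0.8]
opening: 0.0256
```

```bash
python3 pic.py d8
python3 - <<'E'
import cv2
from h import *
b=vision.camera("top")[:,:,::-1]
cv2.imwrite("pics/t8f.png",b);cv2.imwrite("pics/t8.png",cv2.resize(b[125:295,300:470],None,fx=3.5,fy=3.5,interpolation=3))
E
```

```text
(no output)
```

View pics/d8.png

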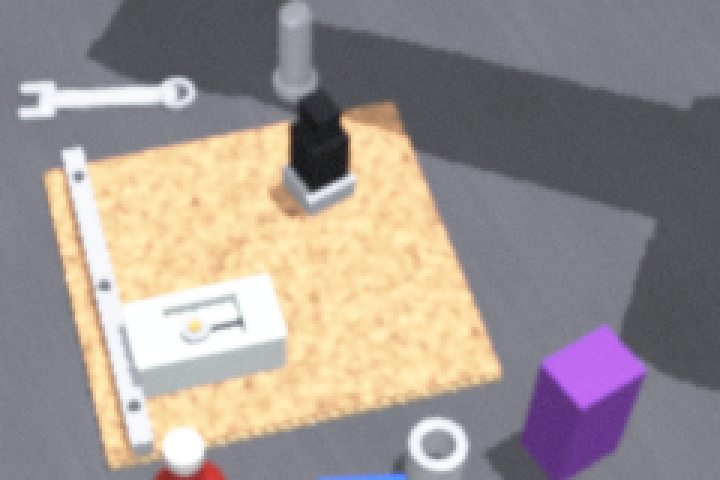

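View pics/t8.png

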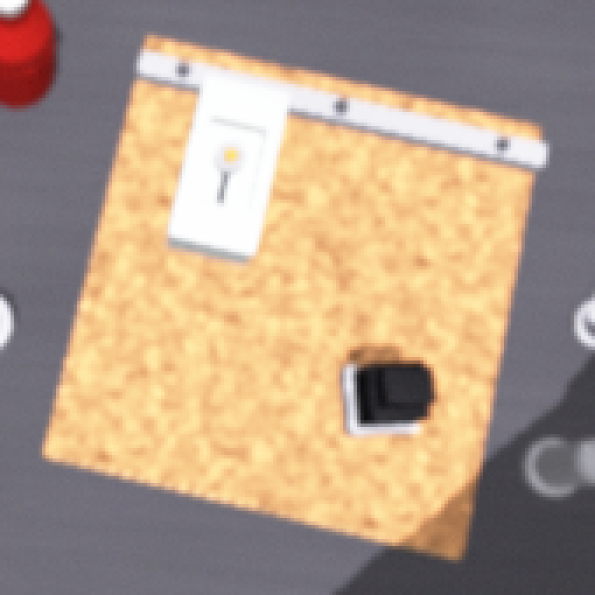

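The top view shows the insert's end against the bar. Its near edge runs from (169,243) to (254,259) and its sides go up to about (201,84) and (288,105). The electrode is at (390,395), as before. Checking the squareness in numbers.

```bash
python3 - <<'E'
from h import *
def c(u,v):return ((u+.5)/3.5+300-.5,(v+.5)/3.5+125-.5)
a0=cv2.imread("pics/top0.png");a1=cv2.imread("pics/t8f.png")
# automatic: bright mask outline below bar
g=a1.min(2);m=np.zeros_like(g);m[155:205,340:390]=(g[155:205,340:390]>200)*255
ct=max(cv2.findContours(m,0,1)[0],key=cv2.contourArea);w=np.array([onz("top",q,.056)[:2] for q in ct[:,0]],np.float32)
r=cv2.minAreaRect(w);print(r)
m2=(m>0)
# side edges by row fits
E=[]
ys=range(157,192)
for f in(0,1):
    P=[]
    for y in ys:
        # subpixel edge: saturation-based
        x=np.nonzero(m2[y])[0]
        if len(x): P.append(onz("top",(x[0]-.5 if f==0 else x[-1]+.5,y),.056)[:2])
    P=np.array(P);k=np.polyfit(P[:,0],P[:,1],1);print("side yaw",np.degrees(np.arctan(k[0])))
P=np.array([onz("top",c(*p),.056)[:2] for p in((169,243),(254,259))]);e=P[0]-P[1];print("near edge",P,np.degrees(np.arctan2(-e[0],e[1])))
b=[onz("top",c(*p),.032)[:2] for p in((136,76),(547,167))];e=b[0]-b[1];print("bar",np.degrees(np.arctan2(-e[0],e[1])))
S=np.array([.678,-.1095]);by=np.radians(-9.2);bx=np.array([np.cos(by),np.sin(by)])
print("gap",(S-P.mean(0))@bx-.110)
d=cv2.absdiff(a0,a1)[225:255,395:430];print("electrode diff",d.mean(),d.max())
print(sensors.get_obs()["wrist_force"])
E
python3 gap.py 122 304 267 276 288 322 143 367
```

```text
((0.6305414438247681, -0.04312488064169884), (0.07520177960395813, 0.10891204327344894), 80.25454711914062)
side yaw -8.985109610366726
side yaw -11.151590593398565
near edge [[ 5.78440199e-01 -3.41826791e-04]
 [ 5.72422798e-01 -5.55370547e-02]] -6.221831227526937
bar -8.437534198808947
gap 0.004289086801166811
electrode diff 2.9273015873015873 8
[-0.34468985 -0.43377116 -0.04582971]
[[0.6846, -0.0753], [0.5775, -0.055], [0.5798, -0.0112], [0.69, -0.0181]]
len 0.10949037718504437 yaw -7.140621126338936 endyaw -5.320775202354956
gap [np.float64(-0.0010754871459492119), np.float64(0.002813536258478074), np.float64(0.0008690245562644854)]
```

The estimates scatter by 1 to 3°, so I'll do one sub-pixel line fit on the long sides.

Run:
```python
from h import *
im=cv2.imread("pics/t8f.png").astype(float)
print("cam",ray("top",(0,0))[0].round(3))
s=im[:,:,2]-im[:,:,0]; s=cv2.GaussianBlur(s,(3,3),0)  # cork: high, metal: low
def edge(lo,hi,row,dirn):
    x=np.arange(lo,hi);v=s[row,lo:hi]
    t=(v.max()+v.min())/2;i=np.nonzero((v[:-1]-t)*(v[1:]-t)<=0)[0]
    i=i[0 if dirn<0 else -1];return x[i]+(t-v[i])/(v[i+1]-v[i])
def fit(P,z,along):
    W=np.array([onz("top",p,z)[:2] for p in P]).astype(np.float32)
    vx,vy,*_=cv2.fitLine(W,cv2.DIST_HUBER,0,.01,.01).ravel()
    return np.degrees(np.arctan(vy/vx) if along else np.arctan(-vx/vy))
L=[];Rr=[]
for y in range(160,192):
    xc=355+ (160-y)*.2+11; xc=int(368-(y-155)*.21)
    L.append((edge(xc-20,xc,y,-1),y));Rr.append((edge(xc,xc+20,y,1),y))
for z in(.056,.012):print(z,"L",fit(L,z,1),"R",fit(Rr,z,1))
# near end, per column: top/front face brightness edge & cork edge
g=cv2.GaussianBlur(im.mean(2),(3,3),0)
N=[]
for x in range(352,370):
    col=s[185:210,x];t=(col.max()+col.min())/2;i=np.nonzero((col[:-1]<t)&(col[1:]>=t))[0][-1];N.append((x,185+i+(t-col[i])/(col[i+1]-col[i])))
print("near base edge yaw",fit(N,.012,0))
# bar near edge on free part
B=[]
for x in range(392,450):
    y0=int(147+ (x-340)*.226);col=s[y0-6:y0+9,x];t=(col.max()+col.min())/2;i=np.nonzero((col[:-1]<t)&(col[1:]>=t))[0][-1];B.append((x,y0-6+i+(t-col[i])/(col[i+1]-col[i])))
print("bar yaw",fit(B,.012,0), fit(B,.032,0))
Wn=np.array([onz("top",p,.012)[:2] for p in N]).mean(0);Wb=np.array([onz("top",p,.012)[:2] for p in B]).mean(0)
by=np.radians(-9.2);bx=np.array([np.cos(by),np.sin(by)]);print("near->bar dist",(Wb-Wn)@bx)
```

```text
cam [0.388 0.046 0.933]
0.056 L -9.1162815 R -8.823371
0.012 L -9.116346 R -8.823368
near base edge yaw -8.909159
bar yaw -9.125745 -9.125663
near->bar dist 0.11112966572979302
```

The sub-pixel fits put the insert at -9.1°, -8.8° and -8.9° and the bar at -9.1°, so it is square. The length to the bar is 111 mm against the block's 110 mm, so it is flush. Handing in.

```bash
python3 -c "
from workcell import job_done
print(job_done())"
```

```text
the job is handed in; nothing more can be done
None
```

I tipped the insert over with part-open fingers at its top (about 1.4 N when read mid-tip). It came down on its back with the cavity up. I then pushed it along the cork with about 7 N until it met the stop bar. The force rose to about 13 N with no more movement, so I withdrew and handed the job in at about 18 s.

**Last checks on the top view:**
- **Squareness:** the insert's sides fit at -9.1° and -8.8°, and the bar at -9.1°.
- **Flush:** the insert's near edge is about 111 mm from the bar, against its 110 mm length, so the gap is about 1 mm.
- **Electrode:** it shows no change from the first picture.
- **Other things:** the can, bushing, pillar and wrench look unmoved in the last pictures. I did not measure them.

**What went wrong or disagreed:**
- The last joint hit its 180° limit while I was lining up the second push. I gave the gripper a half turn the other way, clear of everything.
- Rougher readings, mostly from hand-picked corners, scattered by 2 to 4° and gave gaps of 1 to 4 mm. I relied on the sub-pixel fits instead.

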